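# Set the bead dispenser to the dark votive

### The arm

A 7-joint arm with a two-finger parallel gripper is mounted at the origin on a cart in front of the work surface, level with it; the furniture and walls round the work are solid. World frame = base frame: x ahead of the robot, y to its left, z up, the work surface at z = 0. Lengths are in mm, angles in rad, forces in N, time in s.
With the tool pointing down it reaches from about 425 to 875 mm from the base axis. Payload 4.7 kg.
Tool frame: the origin (TCP) lies between the finger pads; the fingertips stand 17 mm ahead of it and the grasp point (between the pads) lies 2 mm behind it; z points along the fingers, y is the direction in which the jaws open and shut (so a half turn about z gives the same grasp; the last joint's range is limited). The gripper opens to 87 mm and grips with 3 to 60 N. Pads are 19 mm wide; open, the fingers measure 117 mm over their backs; the gripper's body (75 mm by 190 mm) begins 51 mm behind the grasp point.
Start: joints at [1.12, 0.321, -0.07, 1.45, 0.023, 1.371, -0.057], TCP at [291.343, -581.071, 239.587] pointing down, gripper open.
Joint ranges: [-2.86, 2.86], [-0.3, 2.09], [-1.38, 1.24], [0.06, 2.45], [-1.56, 4.7], [0.09, 2.05], [-2.69, 2.69]. Speed limits (rad/s): [2.57, 2.57, 3.14, 3.14, 3.14, 3.14, 3.14].

### API

Orientations are given as a rotation vector (axis times angle).
In Python, from station import * gives the robot as it stands. The module is installed in compiled form; this text tells all that it offers. Calls block until the motion is done:
- move_ptp(position, orientation): joint-space move of the TCP to a pose.
- move_linear(position, vel=150, attitude=None): straight line of the TCP; attitude=None keeps the orientation; vel is the mean speed in mm/s.
- move_joints(angles): joint-space move.
- command_gripper(opening): opening from 0.0 (shut) to 1.0 (fully open); the grip force is fixed at half the most; returns when the fingers have stopped.
- hold(seconds).
- ik(position, orientation): joint angles nearest the present ones, or None.
- get_obs(): the state.
- grab_frame(name): name is "scene" or "side" or "wrist"; returns the picture (384x512x3 uint8, red, green, blue); there is no depth.
- calibration(name): a dict with "fx", "fy", "cx", "cy" (pixels), "k1" (the pictures are not rectified: a ray, as slopes to the right and down, at radius r is drawn at 1 + k1 r^2 times it, then the intrinsics apply), "origin" and "attitude" of the camera in the world. Camera axes: x right, y up, looking along -z (the intrinsics and any distortion apply to the point x, -y, -z); pixel columns grow to the right and rows downward; lengths in mm; the calibration is good to about 2 mm. A picture is of the moment at which its call begins: read the wrist's pose just before it. calibration takes no time and is no camera call; for the wrist camera it gives the pose at the moment of the call.
A pose or a line that the arm cannot do raises PlanningError and nothing moves.
- job_done(): hands the job in, once; it reports no verdict.
Trained networks look in the newest picture that a camera, given by its name, has taken for a name from the list of things; names that differ only in an ending like _2 or _b are one class to them, and where a whole thing is asked for, a point or a joint stands for the part that bears it (a point fixed in the world has none). Each returns a list of dicts, best first, with "confidence" (0 to 1); they miss things now and then, are a little off and sometimes report something else, mostly with a low value. They report only what shows in the picture. A call takes as long as a camera call. They do not tell look-alikes from the thing itself.
- recognise(target, camera): "bbox" ([centre column, centre row, width, height] in pixels, round what is visible of it).
The state is a dict: "time": time; "joints": joint angles; "joint_velocities": joint speeds; "joint_torque": joint torques, N m; "position": TCP position; "orientation": TCP orientation; "force": force on the tool from outside, world axes, zero at the start; "moment": the same for the moment, N m; "finger_gap": opening from 0.0 (shut) to 1.0 (fully open).
Only numpy, scipy, OpenCV 4.12 (cv2) and the standard library are available. Lean on these libraries where they do the work, as an engineer would, in place of code of your own. Each camera call takes 0.05 s, during which the arm holds its last target. There are 200 camera calls.

### The job

The white bead dispenser has three chutes, each leading to a cup that stands before it. Turn its wooden cap by the grip bar until the notch in the cap lies squarely over the chute that leads to the small dark round votive, then let go and stay clear. Do not shift the three cups.

Things in the scene. Friction and masses are not known exactly. Their poses are not given: they have to be found in the camera images.
- dispenser: The bead dispenser: a white drum 100 mm across and 108 mm tall, fixed to the table, with three short metal chutes, 50 degrees apart, round the side that faces the robot; they reach 90 mm from the drum's axis. Origin on its axis at the table; -x points out along the middle chute, z up.
- cap (a joint): Turning cap on the drum: a wooden disc 110 mm across, 8 mm thick, with one notch 40 degrees wide in its rim and a dark grip bar across it. Value in rad, growing counter-clockwise from above: 0 = notch over the middle chute, +-0.873 = over the outer ones; stops at +-1.25. Stays where it is left, friction about 0.04 N m. One turn of under 90 degrees always suffices.
- cap_grip (a point): Point on the cap's vertical axis, inside the grip bar, 12 mm below its top. The bar is 66 mm long, 16 mm wide and stands 34 mm up from the disc (its top is 152 mm above the table); it lies along the line from this point to the middle of the notch, and a small brass dot marks its notch end.
- cap_aim (a point): Point fixed to the cap, 100 mm out from the axis, straight out through the middle of the notch, at the height of the cap's underside (110 mm above the table): it shows where the notch points. When the notch is over a chute it is above the cup of that chute.
- votive_dark: The target cup: the small dark round glass votive, 60 mm across and 44 mm tall, no handle; origin at the centre of its underside. It stands on the table before one of the three chutes, its centre about 100 mm from the dispenser's axis; which chute varies.
- votive_pink: Pink votive with small knobs all over, 76 mm across and 62 mm tall, before another chute; origin at the centre of its underside. Not the target.
- clay_pot: Plain terracotta pot, without handles, 66 mm across the rim and 56 mm tall, before the remaining chute; origin at the centre of its underside. Not the target.
Things that resemble listed ones, but are neither listed nor needed, are in the scene too. What is shaped like the votive_dark but yellow is not meant. What is shaped like the votive_pink but blue or purple is not meant.

How it is judged:
By the outcome, as a careful person would: the job done as asked, in the order asked, and still so for the second after the job is handed in, with the robot touching nothing.
It also fails if it takes over 29 s, if anything falls off the work surface, if the arm or the gripper's body presses on something with over 40 N, if the wrist force passes 120 N, or if a joint passes its speed limit or range.

## Working session

There is one attempt and no reset: what is moved stays moved. The work goes in short steps, each a Python script; the robot and the scene stay as the last script left them, time stands still between calls to the robot, and variables do not carry over. Pictures are saved under pics/ and viewed, about 8 in all and at most 12, crops included, and the job is handed in when it is done.

```bash
mkdir -p pics; python3 - <<'E'
from station import *
import cv2
for c in ("scene","side"):
    im=grab_frame(c); cv2.imwrite(f"pics/{c}0.png",im[:,:,::-1])
    k=calibration(c); print(c,k)
    for t in ("dispenser","cap","votive_dark","votive_pink","clay_pot"):
        print(t,[( [round(x) for x in d["bbox"]],round(d["confidence"],2)) for d in recognise(t,c)][:4])
o=get_obs();print(o["time"],o["position"],o["orientation"],o["finger_gap"])
a=cv2.imread("pics/scene0.png");b=cv2.imread("pics/side0.png")
cv2.imwrite("pics/both.png",cv2.resize(cv2.vconcat([a,b]),(400,600))) 
E
```

```text
scene {'fx': 354.70849318638943, 'fy': 354.70849318638943, 'cx': 256.2114830473333, 'cy': 189.40875885593252, 'k1': -0.109253731076893, 'origin': array([180.95599854, 392.55731251, 597.87007677]), 'attitude': array([ 0.35135983, -1.22023518, -2.37232404])}
dispenser [([294, 186, 59, 55], 0.9)]
cap [([290, 170, 44, 28], 0.75)]
votive_dark [([319, 216, 25, 25], 0.64), ([235, 222, 23, 24], 0.64)]
votive_pink [([296, 223, 29, 26], 0.88), ([214, 252, 30, 37], 0.86), ([242, 190, 26, 23], 0.56)]
clay_pot [([323, 193, 24, 24], 0.82)]
side {'fx': 383.12425629262367, 'fy': 383.12425629262367, 'cx': 259.2344647581692, 'cy': 187.55669788910737, 'k1': -0.028211116390017096, 'origin': array([ 873.54751357, -609.68121264,  763.668619  ]), 'attitude': array([0.63850782, 0.21896814, 0.66270255])}
dispenser [([205, 210, 68, 71], 0.87)]
cap [([211, 197, 55, 41], 0.61)]
votive_dark [([280, 201, 28, 25], 0.68), ([183, 189, 10, 19], 0.63)]
votive_pink [([302, 164, 33, 29], 0.75), ([224, 177, 27, 23], 0.72), ([271, 241, 36, 38], 0.65)]
clay_pot [([171, 220, 29, 33], 0.92)]
0.6 [ 291.38651307 -581.0492682   239.60397409] [ 3.05700005e+00  7.23689031e-01 -3.98240602e-05] 1.00373201150105
```

View pics/scene0.png

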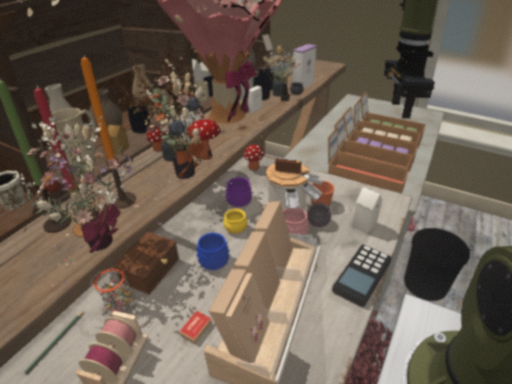

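View pics/side0.png

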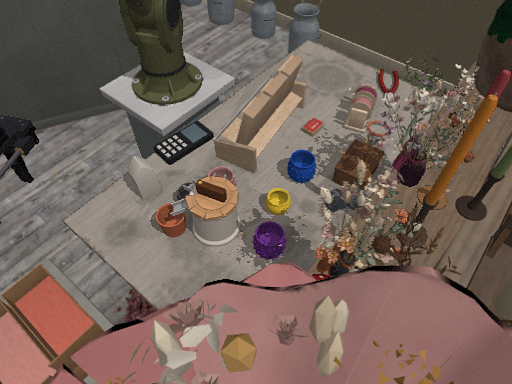

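The dark votive is at scene (319,216) and side (183,189). The pink one is at (296,223) and (224,177), and the pot at (323,193) and (171,220). I'll triangulate these three and the cap.

```bash
cat > h.py <<'E'
from station import *
import numpy as np, cv2
from scipy.spatial.transform import Rotation as R
def KD(k): return np.array([[k["fx"],0,k["cx"]],[0,k["fy"],k["cy"]],[0,0,1]]),np.array([k["k1"],0,0,0])
def ray(k,uv):
    p=cv2.undistortPoints(np.array([[uv]],float),*KD(k))[0,0]
    return np.array(k["origin"]),R.from_rotvec(k["attitude"]).apply([p[0],-p[1],-1])
def atz(k,uv,z):
    o,d=ray(k,uv); return o+d*(z-o[2])/d[2]
def proj(k,P):
    c=R.from_rotvec(k["attitude"]).inv().apply(np.atleast_2d(P)-k["origin"])*[1,-1,-1]
    return cv2.projectPoints(c,np.zeros(3),np.zeros(3),*KD(k))[0][:,0]
def tri(k1,a,k2,b):
    o1,d1=ray(k1,a);o2,d2=ray(k2,b)
    s=np.linalg.lstsq(np.c_[d1,-d2],o2-o1,rcond=None)[0]
    p,q=o1+s[0]*d1,o2+s[1]*d2
    return (p+q)/2,np.linalg.norm(p-q)
E
python3 - <<'E'
from h import *
np.set_printoptions(precision=1,suppress=True)
s,d=calibration("scene"),calibration("side")
for n,a,b in [("cap",(290,170),(211,197)),("disp",(294,186),(205,210)),("dark",(319,216),(183,189)),("pink",(296,223),(224,177)),("pot",(323,193),(171,220))]:
    print(n,*tri(s,a,d,b))
for n,a,z in [("dark",(319,216),22),("pink",(296,223),31),("pot",(323,193),28)]: print(n,atz(s,a,z))
w=calibration("wrist");o=get_obs();T=R.from_rotvec(o["orientation"])
print("cam in tool",T.inv().apply(w["origin"]-o["position"]),(T.inv()*R.from_rotvec(w["attitude"])).as_matrix(),w["fx"])
E
python3 -c "
import cv2
a=cv2.imread('pics/scene0.png')[140:260,190:390];b=cv2.imread('pics/side0.png')[130:290,120:330]
cv2.imwrite('pics/c.png',cv2.vconcat([cv2.resize(a,(500,300),interpolation=3),cv2.resize(b,(500,300),interpolation=3)]))"
```

```text
cap [ 495.2 -302.3  119.2] 5.808638547433729
disp [ 483.1 -311.3   69.2] 0.2862769654753107
dark [ 387.7 -280.8   30.9] 19.63336819015047
pink [ 431.8 -203.    43.8] 9.889826868199368
pot [ 421.3 -365.2   32.8] 2.91890593246032
dark [ 397.7 -282.6   22. ]
pink [ 433.8 -220.5   31. ]
pot [ 422.3 -373.    28. ]
cam in tool [  65.9    0.7 -144.5] [[-0.   1.   0.2]
 [ 1.   0.   0. ]
 [-0.   0.2 -1. ]] 284.343492259065
```

View pics/c.png

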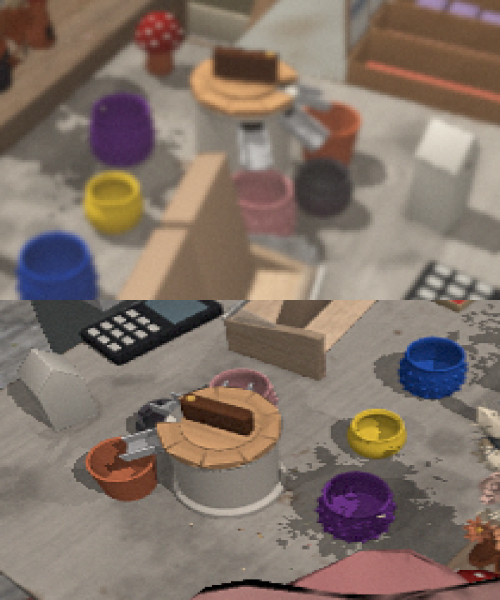

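```bash
python3 - <<'E'
from h import *
np.set_printoptions(precision=2,suppress=True)
d=calibration("side")
a=atz(d,(199,183),152);b=atz(d,(225,198),152);print("dot end",a,"other",b,"mid",(a+b)/2,"notch ang deg",np.degrees(np.arctan2(*(a-b)[1::-1])))
c=(a+b)/2
q0=np.array(get_obs()["joints"]);print(q0)
def down(x): # tool z down, tool x at yaw x
    return R.from_matrix(np.c_[[np.cos(x),np.sin(x),0],[np.sin(x),-np.cos(x),0],[0,0,-1]]).as_rotvec()
for yaw in range(-180,180,30):
    q=ik([483,-311,300],down(np.radians(yaw)));print(yaw,None if q is None else np.array(q))
E
```

```text
dot end [ 473.6  -306.63  152.  ] other [ 540.12 -300.87  152.  ] mid [ 506.86 -303.75  152.  ] notch ang deg -175.05183018206327
[ 1.12  0.32 -0.07  1.45  0.02  1.37 -0.06]
-180 [ 0.99  0.17 -0.53  1.54  0.09  1.46  2.03]
-150 [ 1.48  0.32 -1.18  1.52  0.3   1.5   2.39]
-120 None
-90 [ 0.61  0.14 -0.1   1.55  0.01  1.45 -2.63]
-60 [ 0.65  0.14 -0.14  1.55  0.02  1.45 -2.11]
-30 [ 0.69  0.15 -0.18  1.55  0.03  1.45 -1.59]
0 [ 0.72  0.15 -0.22  1.54  0.03  1.45 -1.07]
30 [ 0.76  0.15 -0.27  1.54  0.04  1.45 -0.55]
60 [ 0.82  0.15 -0.33  1.54  0.05  1.45 -0.04]
90 [ 0.87  0.16 -0.39  1.54  0.06  1.46  0.48]
120 [ 0.91  0.16 -0.43  1.54  0.07  1.46  1.  ]
150 [ 0.95  0.17 -0.49  1.54  0.08  1.46  1.51]
```

```bash
cat >> h.py <<'E'
def down(x):
    c,s=np.cos(x),np.sin(x)
    return R.from_matrix(np.array([[c,s,0],[s,-c,0],[0,0,-1]])).as_rotvec()
E
python3 - <<'E'
from h import *
move_ptp([460,-305,300],down(0)); hold(.3)
k=calibration("wrist"); im=grab_frame("wrist")
import pickle; pickle.dump(k,open("k1.pkl","wb"))
cv2.imwrite("pics/w1.png",im[:,:,::-1])
for t in ("dispenser","cap","votive_dark","votive_pink","clay_pot"):
    print(t,[( np.round(d["bbox"]),round(d["confidence"],2)) for d in recognise(t,"wrist")][:4])
o=get_obs();print(o["time"],o["position"],k["origin"])
E
```

```text
dispenser [(array([248., 154., 116., 117.]), 0.97)]
cap [(array([252., 141.,  98.,  97.]), 0.74)]
votive_dark [(array([153.,  82.,  46.,  48.]), 0.67), (array([244., 208.,  40.,  37.]), 0.63)]
votive_pink [(array([227.,  39.,  62.,  65.]), 0.9), (array([194., 179.,  51.,  55.]), 0.64), (array([68., 94., 72., 58.]), 0.6)]
clay_pot [(array([299., 192.,  48.,  48.]), 0.58)]
2.45 [ 459.99255939 -305.02482166  299.97845967] [ 525.95959102 -306.65349851  444.21194529]
```

View pics/w1.png

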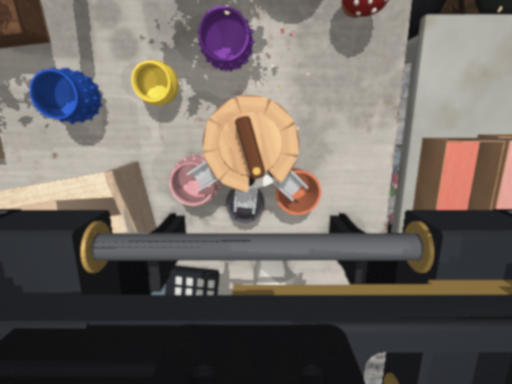

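The wrist view (up = +x) shows the cap at about (252,142) and the brass dot at (256,172). The chutes lead to pink (194,180), dark in the middle (244,205), and the pot (299,192). I'll take an enlarged crop to measure more closely.

```bash
python3 -c "
import cv2
a=cv2.imread('pics/w1.png')[85:225,165:325];cv2.imwrite('pics/w1c.png',cv2.resize(a,(640,560),interpolation=2))"
```

```text
(no output)
```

View pics/w1c.png

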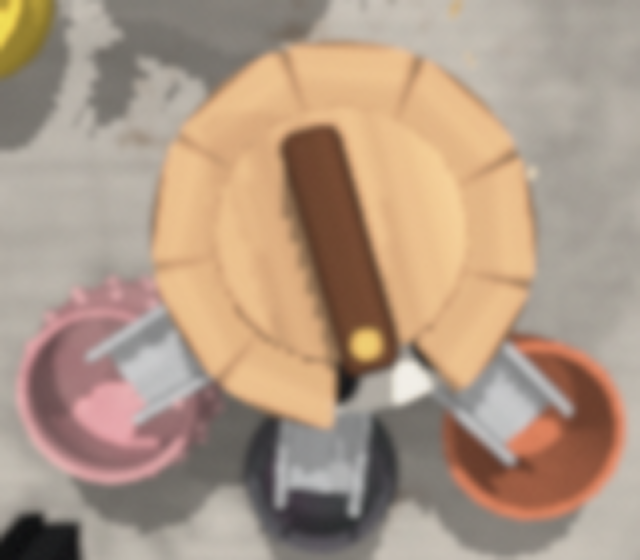

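```bash
cat > fit.py <<'E'
from h import *
import pickle
from scipy.optimize import least_squares
np.set_printoptions(precision=2,suppress=True)
k=pickle.load(open("k1.pkl","rb"))
px=lambda u:(np.array(u)+.5)/4-.5+[165,85]
rim=[(153,235),(160,180),(285,45),(415,55),(535,220),(528,285),(330,427),(462,390),(518,160),(180,130)]
P=np.array([atz(k,px(u),116)[:2] for u in rim])
f=least_squares(lambda c:np.hypot(*(P-c).T)-55,[500,-305]);print("rim centre",f.x,f.fun)
a,b=[atz(k,px(u),152)[:2] for u in [(374,365),(310,133)]]
print("bar",a,b,"len",np.hypot(*(a-b)),"mid",(a+b)/2,"notch",np.degrees(np.arctan2(*(a-b)[::-1]))%360)
ends=[(113,390),(319,512),(543,437)]
def res(p):
    E=np.array([atz(k,px(u),p[3])[:2] for u in ends]);t=p[2]+np.radians([-50,0,50])
    return np.r_[(E-p[:2]-90*np.c_[np.cos(t),np.sin(t)]).ravel(),(p[:2]-f.x)*.7]
g=least_squares(res,[500,-305,np.pi,50]);print("fit",g.x,np.degrees(g.x[2]),g.fun)
print("cups dirs")
for n,u,z in [("pink",(112,394),62),("dark",(321,475),44),("pot",(534,427),56)]:
    c=atz(k,px(u),z)[:2];v=c-g.x[:2];print(n,c,np.hypot(*v),np.degrees(np.arctan2(*v[::-1]))%360)
E
python3 fit.py
```

```text
rim centre [ 495.43 -299.06] [-0.5  -0.4   0.99 -0.13  0.   -0.29 -0.02  0.73 -0.67  0.14]
bar [ 466.74 -307.67] [ 525.71 -291.76] len 61.0805719409219 mid [ 496.23 -299.71] notch 195.09757700946707
fit [ 495.87 -299.82    3.03   92.05] 173.62446151267008 [ 0.62 -0.15 -0.66 -0.08  0.25 -0.14  0.3  -0.53]
cups dirs
pink [ 438.46 -217.63] 100.24400894764386 124.93306033759222
dark [ 403.68 -288.53] 92.86963564499983 173.02219541583744
pot [ 424.91 -364.41] 95.95958481874955 222.3126425529982
```

```bash
python3 - <<'E'
from h import *
np.set_printoptions(precision=2,suppress=True)
def st(n):
    o=get_obs();x=R.from_rotvec(o["orientation"]).as_matrix()[:,0]
    print(n,round(o["time"],2),o["position"],"yaw",round(np.degrees(np.arctan2(x[1],x[0])),2),o["force"],o["moment"],round(o["finger_gap"],3))
c=[496,-299.7]; y0,y1=np.radians([15.1,-6.6])
move_ptp(c+[220],down(y0)); move_linear(c+[142],vel=80); st("at")
command_gripper(0.0); st("grip")
for y in np.linspace(y0,y1,4)[1:]: move_ptp(c+[142],down(y)); st("turn")
hold(.3); st("end")
command_gripper(0.6); hold(.2); st("open")
move_linear(c+[200],vel=100)
move_ptp([460,-305,300],down(0)); hold(.3)
import pickle; pickle.dump(calibration("wrist"),open("k1.pkl","wb"))
im=grab_frame("wrist"); cv2.imwrite("pics/w2.png",im[:,:,::-1])
cv2.imwrite("pics/w2c.png",cv2.resize(im[85:225,165:325,::-1],(640,560),interpolation=2)); st("up")
E
```

```text
at 4.02 [ 496.46 -299.92  142.64] yaw 15.1 [-0.47 -1.03  0.3 ] [ 0.01 -0.04 -0.02] 1.0
grip 5.16 [ 495.75 -298.35  141.95] yaw 15.14 [-1.32  4.94  3.15] [0.89 0.5  0.01] 0.181
turn 5.41 [ 495.78 -298.43  141.97] yaw 8.01 [-2.75  4.46  3.19] [ 1.01  0.55 -0.04] 0.18
turn 5.66 [ 495.76 -298.42  141.92] yaw 0.78 [-2.62  4.76  2.1 ] [ 1.01  0.5  -0.03] 0.181
turn 5.91 [ 495.72 -298.47  141.89] yaw -6.45 [-2.87  4.15  2.89] [ 1.09  0.51 -0.01] 0.18
end 6.21 [ 495.75 -298.43  141.94] yaw -6.43 [-2.84  4.24  3.09] [ 1.03  0.56 -0.03] 0.182
open 7.3 [ 496.01 -299.68  142.  ] yaw -6.6 [0.69 0.8  0.38] [0.03 0.01 0.03] 0.6
up 8.89 [ 459.9  -304.61  298.8 ] yaw 0.03 [0.49 0.45 0.27] [-0.02 -0.02 -0.04] 0.598
```

View pics/w2c.png

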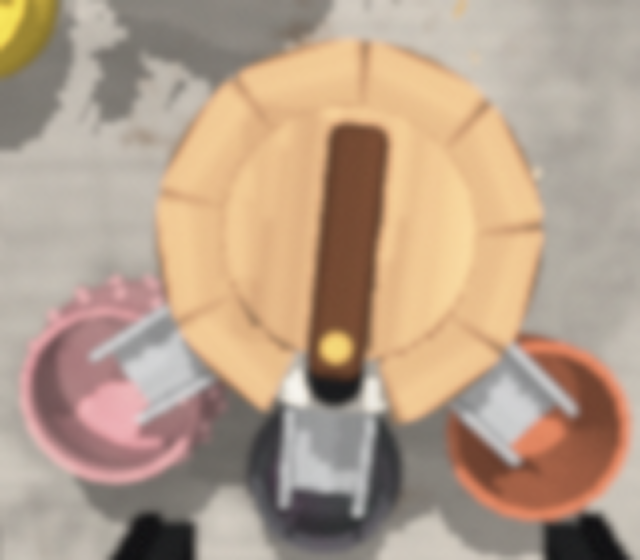

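The notch now straddles the middle chute above the dark votive, and the cups haven't moved. I'll check the numbers, then hand in.

```bash
sed -i 's/^rim=.*/rim=[(157,230),(163,190),(235,80),(363,40),(488,100),(543,228),(265,410),(397,422)]/; s/(374,365),(310,133)/(335,378),(359,130)/; s/^ends=.*/ends=[(117,392),(321,512),(547,439)]/' fit.py; cat >> fit.py <<'E'
an=[]
for u in [(265,410),(397,422)]:
    v=atz(k,px(u),116)[:2]-f.x; an.append(np.degrees(np.arctan2(*v[::-1]))%360)
print("notch edges",an,sum(an)/2)
E
python3 fit.py
```

```text
rim centre [ 495.13 -299.48] [ 0.1  -0.19 -0.34  0.23 -0.11  0.04  0.32 -0.46]
bar [ 463.47 -296.04] [ 526.36 -302.45] len 63.21555517487212 mid [ 494.92 -299.25] notch 174.18271217707482
fit [ 495.34 -299.63    3.03   91.15] 173.5563138493334 [ 0.13 -0.21 -0.26  0.35  0.23 -0.22  0.15 -0.11]
cups dirs
pink [ 438.33 -216.39] 100.88905608627388 124.4056676539478
dark [ 403.75 -287.13] 92.44183826090755 172.23234516869934
pot [ 425.12 -362.76] 94.42727678380412 221.95568009670208
notch edges [np.float64(152.66899273378866), np.float64(194.54521637886313)] 173.6071045563259
```

```bash
python3 -c "
from station import *
job_done(); print(get_obs()['time'])"
```

```text
the job is handed in; nothing more can be done
the job is handed in; nothing more can be done
```

I turned the cap about 21.5° clockwise by its grip bar, so the notch now sits over the middle chute, which leads to the dark votive. I then opened the gripper, lifted clear and handed the job in at about 9 s.

- **Alignment:** in the last wrist picture the notch points at 173.6° (from its edges) or 174.2° (from the bar). The middle chute is at 173.6°, so it is within about 0.6°.
- **Cups:** their measured positions before and after agree to within 2 mm, which is within measuring error.
- **Forces:** the wrist force stayed below about 7 N while gripping and turning.

No check failed. The chute fit put the chute ends about 91 mm up, which looks too high, but its direction agreed with the other measurements. The dark votive's own direction measured 172.2°, about 1.4° from the chute, most likely because the chute partly hides its rim.

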